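Prop the kiln lid ajar for candling

TASK

Set the small kiln up for candling, with its lid ajar: while the lid is still up, stand the middle-height one of the three white props upright on the middle of the kiln's front rim and let go of it. Then bring the stiff-hinged lid down gently, without banging or forcing it, until its weight really bears on the top of that prop, and leave it so with the prop still upright in its place. Leave the other two props and the cup on the board as they are.

Things in the scene. Friction and masses are not known exactly. Their poses are not given: they have to be found in the camera images.
- kiln: Tabletop test kiln, a steel-jacketed brick box 220 (x) by 240 (y) by 100 mm high, open at the top; origin under its centre, on the table. Its x axis points from the front rim (the handle's side) to the hinge at the back. Walls 50 mm thick, so the flat brick rim is 50 mm wide; chamber 60 mm deep with small pots in it. A controller box 45 mm wide and 85 mm high sits on its -y side.
- rim_front (a point): Middle of the kiln's front rim, on the rim's surface (100 mm above the table), 25 mm from the front face; axes as the kiln's.
- lid_hinge (a point): Middle of the lid's hinge axis at the top of the kiln's back face, level with the rim, 195 mm from rim_front; the axis runs along the kiln's y. The flat underside of the lid passes through this axis.
- lid_angle (a joint): Opening angle of the kiln's lid about lid_hinge in rad: 0 shut flat on the rim, larger is more open, at most 1.3. The hinge is stiff: the lid stays at any angle and must be moved all the way; on the way it takes up to about 5 N at the handle.
- lid: The kiln's lid, a brick-lined steel slab 220 by 240 mm, 30 mm thick, about 0.6 kg; origin on the hinge axis, the slab lies from there along its -x, underside at its z = 0.
- lid_handle (a point): Middle of the lid's handle, a round bar 12 mm thick and 110 mm long along the kiln's y, held by a 10 mm arm near each end, 40 mm beyond the lid's front edge: 260 mm from the hinge along the lid and 15 mm above the plane of its underside. Clear between lid and bar: 34 mm; between the arms: 90 mm.
- prop_short: White ceramic kiln prop, upright cylinder 32 mm in diameter, 25 mm high; origin at the centre of its foot. Not to be used.
- prop_mid: White ceramic kiln prop, upright cylinder 32 mm in diameter, 40 mm high, about 70 g; origin at the centre of its foot. The one to use.
- prop_tall: White ceramic kiln prop, upright cylinder 32 mm in diameter, 60 mm high; origin at the centre of its foot. Not to be used.
- cup: Terracotta cup, 68 mm wide and 60 mm high, origin under its centre; stands behind the props on the board. Not to be used.
- board: Plywood ware board on the table, 240 (x) by 290 (y) by 18 mm, fixed; origin under its centre. The props stand in a row along its y, about 90 mm apart, 60 mm from its middle on the -x side.
Mind the look-alikes: they are no part of the job. Leave any purple, red or yellow look-alike of the prop_mid alone.

How it is judged:
By the outcome, as a careful person would: the job done as asked, in the order asked, and still so for the second after the job is handed in, with the robot touching nothing.
It also fails if it takes over 72 s, if anything falls off the work surface, if the arm or the gripper's body presses on something with over 40 N, if the wrist force passes 120 N, or if a joint passes its speed limit or range.

ROBOT

A 7-joint arm with a two-finger parallel gripper is mounted at the origin on the work surface. World frame = base frame: x ahead of the robot, y to its left, z up, the work surface at z = 0. Lengths are in mm, angles in rad, forces in N, time in s.
With the tool pointing down it reaches from about 400 to 875 mm from the base axis. Payload 4.4 kg.
Tool frame: the origin (TCP) lies on the centre line of the jaws, within the pads' length; the fingertips stand 25 mm ahead of it and the grasp point (between the pads) lies 6 mm ahead of it (ctrl.finger_overhang is the distance from the TCP to the fingertips, in mm); z points along the fingers, y is the line along which they close (so a half turn about z gives the same grasp; the last joint's range is limited). The gripper opens to 85 mm and grips with 20 to 120 N. Pads are 22 mm wide; open, the fingers measure 114 mm over their backs; the gripper's body (76 mm by 85 mm) begins 54 mm behind the grasp point. The pads swing forward as they close: fully open they stand 13 mm farther back than shut.
Start: joints at [-0.066, 0.628, 0.038, 1.517, -0.027, 0.996, -0.02], TCP at [650.013, 0.026, 256.313] pointing down, gripper open.
Joint ranges: [-3.06, 3.06], [-0.37, 2.12], [-1.25, 1.32], [0.18, 2.47], [-1.1, 4.24], [0.23, 1.98], [-2.94, 2.94]. Speed limits (rad/s): [2.57, 2.57, 3.14, 3.14, 3.14, 3.14, 3.14].

INTERFACE

Orientations are given as [roll, pitch, yaw] about the fixed x, y, z axes, in that order (R = Rz(yaw) Ry(pitch) Rx(roll)).
In Python, from cell import ctrl gives the robot as it stands. The module is installed in compiled form; this text tells all that it offers.
- The arm moves only by the tool play_rows, never from a script. Its argument "targets" is a list of rows, each a list of 5 numbers: the closure, from 0 (fully open) to 1 (shut), then the shift along the tool's x, y, z in cm, then the turn about the tool's z in degrees. In form: [[gripper, dx, dy, dz, spin], ...]. A call has 1 to 10 rows; each row is the pose to reach, as a shift and turn from the pose commanded when the call began, along the tool's axes at that moment; what a row does not reach only later rows make up. A row lasts 1/10 s, in which the tool goes at most 50 mm and 8.59 degrees, less where a joint would pass 70% of its speed; a pose out of reach is approached as far as the arm can. A call with a gripper value outside its range is refused whole. The fingers move at their own pace and stop on an object; the grip force is fixed at half the most. Time passes only in rows, so rows that repeat a pose let the fingers close. It gives the time, the measured TCP pose, the force, the opening and the grip force at its end, in the units of the state.
- ctrl.read_state(): the state, without advancing time (a new reading comes with each control period).
- ctrl.get_image(name): name is "scene" or "side" or "wrist"; returns (picture, depth): 384x512x3 uint8, red, green, blue; 384x512 float32, mm along the optical axis (not along the pixel's ray), 0 where there is no reading.
- ctrl.calibration(name): a dict with "vfov" (degrees; the focal length in pixels is half the picture's height over the tangent of half this angle, whatever the lens; pixels are square), "cx", "cy" (the principal point, pixels), "extrinsics" (4x4, takes a point from camera to world coordinates); the wrist camera has in their place "mount" (4x4, takes a point from camera to tool coordinates, whose origin is the TCP and whose axes are the flange's). Camera axes: x right, y down, z forward; pixel columns grow to the right and rows downward; lengths in mm; the calibration is good to about 2 mm. The wrist camera is an equidistant fisheye: a pixel r from the principal point sees the ray r / f radians off the axis. A picture is of the moment at which its call begins: read the wrist's pose just before it. calibration takes no time and is no camera call.
- ctrl.finish_job(): hands the job in; it is judged then, once.
Trained networks look in the newest picture that a camera, given by its name, has taken for a name from the list of things; names that differ only in an ending like _2 or _b are one class to them, and where a whole thing is asked for, a point or a joint stands for the part that bears it (a point fixed in the world has none). Each returns a list of dicts, best first, with "confidence" (0 to 1); they miss things now and then, are a little off and sometimes report something else, mostly with a low value. They report only what shows in the picture. A call takes as long as a camera call. They do not tell look-alikes from the thing itself.
- ctrl.search_frame(camera, name): "bbox" ([left, top, right, bottom] in pixels, round what is visible of it).
- ctrl.trace(camera, name): "pixels" (384x512 bool, what is visible of it) and "bbox" ([left, top, right, bottom] in pixels, round what is visible of it).
The state is a dict: "clock": time; "qpos": joint angles; "qd": joint speeds; "tau": joint torques, N m; "eef_pos": TCP position; "tool_rot": TCP orientation; "force": force on the tool from outside, world axes, zero at the start; "torque": the same for the moment, N m; "width": finger opening in mm; "gripper_force": force on a finger pad.
Only numpy, scipy, OpenCV 4.12 (cv2) and the standard library are available. Lean on these libraries where they do the work, as an engineer would, in place of code of your own. Each camera call takes 0.05 s, during which the arm holds its last target. There are 200 camera calls.

## Working session

There is one attempt and no reset: what is moved stays moved. The work goes in short steps, Python scripts to look and compute and a tool call to move; the robot and the scene stay as the last step left them, time stands still between calls to the robot, and variables do not carry over. Pictures are saved under pics/ and viewed, at most 10 in all, crops included, and the job is handed in when it is done.

Besides the shell and the picture viewer there is one more tool, called after ">>>" as name(argument=value, ...) on one line, values as JSON. play_rows: Moves the arm, as the interface text tells. Its arguments: {"type":"object","properties":{"targets":{"type":"array"}},"required":["targets"]}

```bash
mkdir -p pics; cat > h.py <<'E'
import numpy as np,cv2
from cell import ctrl
from scipy.spatial.transform import Rotation as R
def cloud(name,d):
    c=ctrl.calibration(name);h,w=d.shape;f=h/2/np.tan(np.radians(c['vfov'])/2)
    v,u=np.mgrid[:h,:w];x=(u-c['cx'])/f;y=(v-c['cy'])/f
    if name=='wrist':
        r=np.hypot(x,y)+1e-9;t=np.tan(np.minimum(r,1.5))/r;x=x*t;y=y*t
        s=ctrl.read_state();T=np.eye(4);T[:3,:3]=R.from_euler('xyz',s['tool_rot']).as_matrix();T[:3,3]=s['eef_pos'];T=T@c['mount']
    else:T=np.array(c['extrinsics'])
    P=np.stack([x*d,y*d,d],-1)@T[:3,:3].T+T[:3,3]
    P[d<=0]=np.nan
    return P
E
python3 - <<'E'
from h import *
np.set_printoptions(precision=1,suppress=True)
ims=[]
for n in ['scene','side']:
    im,d=ctrl.get_image(n);P=cloud(n,d);ims.append(im)
    print(n,ctrl.calibration(n)['extrinsics'][:3][:,3] if 0 else '')
    for k in ['prop_mid','prop_short','prop_tall','cup','board','kiln','lid','lid_handle']:
        for r in ctrl.trace(n,k)[:4]:
            p=P[r['pixels']];p=p[~np.isnan(p[:,0])]
            if len(p): print(k,round(r['confidence'],2),r['bbox'],np.percentile(p,[2,50,98],axis=0).tolist().__repr__() if 0 else np.percentile(p,[2,50,98],axis=0).round().astype(int).tolist())
cv2.imwrite('pics/a.png',cv2.cvtColor(cv2.resize(np.vstack(ims),(400,600)),cv2.COLOR_RGB2BGR))
cv2.imwrite('pics/s.png',cv2.cvtColor(ims[0],cv2.COLOR_RGB2BGR))
cv2.imwrite('pics/d.png',cv2.cvtColor(ims[1],cv2.COLOR_RGB2BGR))
print(ctrl.read_state())
E
```

```text
scene 
prop_mid 0.77 [150.0, 137.6, 166.5, 160.0] [[393, 264, 2], [407, 270, 31], [420, 294, 41]]
prop_mid 0.73 [169.8, 189.2, 185.7, 210.6] [[399, 78, -2], [414, 85, 30], [432, 116, 41]]
prop_mid 0.55 [209.0, 143.5, 220.5, 165.8] [[513, 179, 18], [527, 185, 49], [542, 207, 59]]
prop_mid 0.48 [158.2, 159.1, 177.0, 181.7] [[396, 176, 2], [411, 182, 32], [426, 203, 41]]
prop_short 0.45 [198.5, 123.5, 209.9, 137.3] [[514, 271, 18], [527, 278, 39], [541, 298, 44]]
prop_tall 0.65 [212.7, 162.3, 230.1, 188.8] [[506, 90, 20], [519, 97, 61], [535, 123, 78]]
cup 0.75 [256.6, 133.4, 282.7, 166.7] [[624, 112, 17], [656, 142, 56], [687, 176, 78]]
cup 0.16 [194.0, 123.2, 209.6, 137.9] [[513, 272, 18], [526, 280, 39], [541, 302, 44]]
board 0.87 [182.2, 111.6, 301.8, 215.1] [[471, 43, 6], [582, 144, 16], [695, 325, 19]]
kiln 0.82 [247.5, 129.0, 430.7, 384.0] [[508, -375, 24], [626, -256, 98], [722, -95, 337]]
lid 0.56 [310.3, 129.3, 428.1, 308.2] [[614, -334, -1], [641, -268, 297], [834, -37, 340]]
lid 0.49 [249.3, 129.1, 433.5, 381.9] [[507, -375, 28], [626, -257, 98], [721, -96, 337]]
lid_handle 
[... 971 characters left out ...]
, [693, -158, 155], [756, -82, 317]]
kiln 0.84 [100.9, 71.6, 241.0, 240.7] [[528, -325, 16], [694, -157, 157], [756, -82, 319]]
lid 0.65 [97.0, 66.6, 199.5, 209.9] [[625, -327, 115], [701, -185, 217], [758, -89, 334]]
lid_handle 0.92 [98.8, 64.1, 199.4, 210.4] [[626, -325, 117], [701, -185, 218], [758, -89, 333]]
{'clock': 0.9, 'qpos': array([-0.1,  0.6,  0. ,  1.5, -0. ,  1. , -0. ]), 'qd': array([ 0., -0., -0.,  0., -0., -0.,  0.]), 'tau': array([ -0. , -56.3,   1.2, -19.4,   0. ,   0. ,  -0. ]), 'eef_pos': array([650. ,  -0. , 256.3]), 'tool_rot': array([ 3.1, -0. ,  1.6]), 'force': array([-0.2,  0.3,  0.5]), 'torque': array([0., 0., 0.]), 'gripper_force': 0.0, 'width': 85.60908952543738}
```

View pics/s.png

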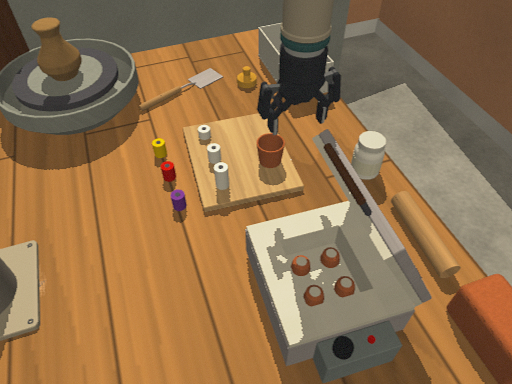

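View pics/d.png

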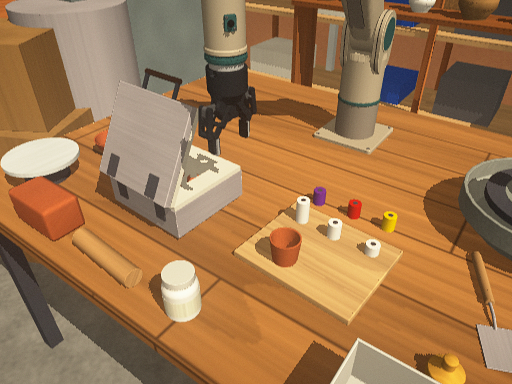

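The scene image shows the white middle prop at about (214,153), between the short one (204,131) and the tall one (221,175). The coloured look-alikes stand off the board at the left, and the kiln's lid is steeply open with its dark handle at about (347,178). The side view agrees, with the middle prop at (335,230). Next I'll measure these positions.

```bash
python3 - <<'E'
from h import *
np.set_printoptions(precision=2,suppress=True)
for n in ['scene','side']:
    im,d=ctrl.get_image(n);P=cloud(n,d);ok=~np.isnan(P[...,0])
    x,y,z=[P[...,i] for i in range(3)]
    for nm,c,h in [('short',(530,288),43),('mid',(530,195),58),('tall',(523,108),78)]:
        m=ok&(np.hypot(x-c[0],y-c[1])<32)&(abs(z-h)<3)
        q=P[m][:,:2].astype(np.float32);cc=cv2.minEnclosingCircle(q) if len(q)>2 else None
        print(n,nm,m.sum(),cc)
    m=ok&(abs(z-100)<4)&(x>480)&(x<760)&(y<-60)&(y>-400)
    q=P[m];print('rim',len(q),cv2.minAreaRect(q[:,:2].astype(np.float32)),np.median(q[:,2]))
    # dark handle
    m=ok&(im.max(-1)<75)&(z>230)&(z<380)&(x>560)&(x<720)&(y<-90)&(y>-340)
    q=P[m]
    if len(q)>5:
        c=np.median(q,0);u=np.linalg.svd(q-q.mean(0))[2][0] if len(q)<3000 else 0
        print('handle',len(q),c,u,np.percentile(q,[3,97],axis=0))
    # lid plane
    m=ok&(z>130)&(z<300)&(x>600)&(x<780)&(y<-100)&(y>-330)&(im.min(-1)>90)
    q=P[m];v=np.linalg.svd(q-q.mean(0),full_matrices=False)[2][2];print('lidplane',len(q),q.mean(0),v)
E
```

```text
scene short 71 ((527.6997680664062, 286.3294677734375), 16.491729736328125)
scene mid 85 ((528.8818969726562, 194.83714294433594), 16.620527267456055)
scene tall 103 ((520.7384033203125, 106.59998321533203), 16.911867141723633)
rim 10335 ((624.7495727539062, -227.83114624023438), (282.0345458984375, 229.94473266601562), 87.453857421875) 99.00597714784271
handle 652 [ 618.06 -224.64  338.8 ] [ 0.02 -0.99 -0.12] [[ 612.44 -262.98  306.14]
 [ 632.93 -157.83  341.14]]
lidplane 1319 [ 633.43 -260.11  288.22] [ 0.87 -0.02  0.49]
side short 128 ((531.9006958007812, 290.296875), 16.76051902770996)
side mid 105 ((532.5077514648438, 195.0603485107422), 15.943670272827148)
side tall 91 ((524.477783203125, 108.1938247680664), 16.46030616760254)
rim 1399 ((587.6021728515625, -120.45193481445312), (282.6312255859375, 137.1378936767578), 35.35282516479492) 99.07873108307854
handle 317 [ 627.29 -195.17  334.17] [ 0.05  1.   -0.01] [[ 619.23 -259.06  305.66]
 [ 641.71 -152.39  340.48]]
lidplane 5844 [ 701.1  -207.13  220.45] [-0.88  0.04 -0.48]
```

>>> play_rows(targets=[[0,4,-2.4,1.5,0],[0,8,-4.8,3,0],[0,12,-7.2,5,0],[0,16,-9.6,7,0],[0,19.5,-12,8,0],[0,19.5,-12,8,0],[0,19.5,-12,8,0]])

```text
clock: 1.7
eef_pos: [529.5, 196.3, 176.2]
tool_rot: [-3.141, -0.0, 1.574]
force: [-0.2, -1.3, 0.4]
width: 85.5
gripper_force: 0.0
```

```bash
python3 - <<'E'
from h import *
np.set_printoptions(precision=2,suppress=True)
s=ctrl.read_state();print(s['eef_pos'],s['tool_rot'],s['clock'])
im,d=ctrl.get_image('wrist');P=cloud('wrist',d);ok=~np.isnan(P[...,0])
cv2.imwrite('pics/w1.png',cv2.cvtColor(im,cv2.COLOR_RGB2BGR))
x,y,z=[P[...,i] for i in range(3)]
m=ok&(np.hypot(x-530,y-195)<30)&(abs(z-58)<4)
print(m.sum(),cv2.minEnclosingCircle(P[m][:,:2].astype(np.float32)))
# kiln rim from scene
im,d=ctrl.get_image('scene');P=cloud('scene',d)
a=-.044;q=P[(abs(P[...,2]-100)<4)&(P[...,0]>480)&(P[...,0]<700)&(P[...,1]<-60)&(P[...,1]>-400)]
c,s_=np.cos(a),np.sin(a);u=q[:,0]*c+q[:,1]*s_;v=-q[:,0]*s_+q[:,1]*c
for lo in range(-320,-80,20):
    k=u[(v>lo)&(v<lo+20)]
    if len(k)>20: print('v',lo,np.percentile(k,[.5,1,50,99]), 'inner', k[k<np.percentile(k,1)+70].max())
for lo in range(510,730,20):
    k=v[(u>lo)&(u<lo+20)]
    if len(k)>20: print('u',lo,np.percentile(k,[1,50,99,99.7]))
E
```

```text
[529.5  196.29 176.24] [-3.14 -0.    1.57] 1.7
1115 ((532.8324584960938, 193.18714904785156), 15.843364715576172)
v -320 [521.58 524.42 602.83 711.06] inner 594.3791660821871
v -300 [519.85 520.7  611.54 711.48] inner 590.6674698351666
v -280 [519.81 520.76 612.4  710.15] inner 590.7353359911234
v -260 [519.73 520.32 595.73 710.42] inner 590.2912476849091
v -240 [519.47 519.89 554.29 710.13] inner 569.6834114086472
v -220 [519.69 519.77 553.55 709.  ] inner 569.6156960579455
v -200 [519.46 519.68 553.54 708.17] inner 569.876004548053
v -180 [519.79 519.99 552.64 707.09] inner 569.7379954932837
v -160 [519.75 519.92 553.13 706.01] inner 569.5533661253951
v -140 [519.93 520.17 552.34 705.58] inner 570.5084841609441
v -120 [520.24 520.85 596.1  704.  ] inner 590.2957189345992
v -100 [520.82 521.5  608.91 702.17] inner 591.3790313369606
u 510 [-299.01 -200.58  -64.52  -62.1 ]
u 530 [-299.5  -200.2   -63.02  -61.18]
u 550 [-299.53 -198.28  -63.41  -60.91]
u 570 [-333.02 -264.14  -62.47  -60.93]
u 590 [-339.78 -277.71  -62.79  -60.84]
u 610 [-329.83 -263.78  -62.17  -60.65]
u 630 [-300.37 -260.1   -62.31  -61.74]
u 650 [-300.32 -261.01  -62.08  -60.89]
u 670 [-300.51 -256.3   -62.49  -61.03]
u 690 [-300.29 -209.13  -64.86  -62.23]
u 710 [-300.66 -276.89 -221.96 -220.76]
```

View pics/w1.png

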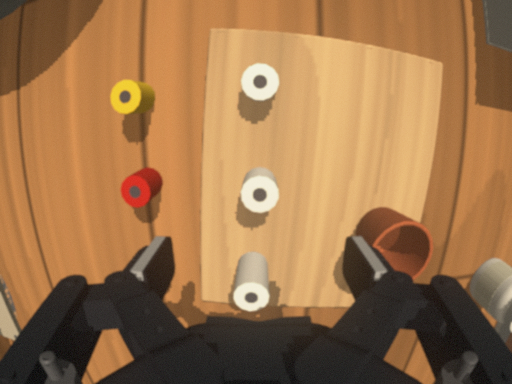

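The wrist view shows the short, mid and tall props at (260,82), (260,193) and (252,295), and the fingers clear the cup and the look-alikes. Mid is at about (531,194.5), rim_front at about (536,-204), and kiln yaw is about -2.5°.

>>> play_rows(targets=[[0,-0.2,0.15,4,0],[0,-0.2,0.15,8,0],[0,-0.2,0.15,11,0],[0,-0.2,0.15,12.5,0],[0,-0.2,0.15,12.5,0],[0.3,-0.2,0.15,12.5,0],[0.6,-0.2,0.15,12.5,0],[1,-0.2,0.15,12.5,0],[1,-0.2,0.15,12.5,0],[1,-0.2,0.15,12.5,0]])

```text
clock: 2.8
eef_pos: [532.2, 193.4, 52.7]
tool_rot: [3.14, -0.001, 1.571]
force: [-0.3, -0.0, 6.5]
width: 30.6
gripper_force: 58.9
```

>>> play_rows(targets=[[1,0,0,0,0],[1,0,0,0,0],[1,0,0,0,0]])

```text
clock: 3.1
eef_pos: [532.2, 193.4, 52.8]
tool_rot: [3.14, -0.001, 1.571]
force: [-1.3, -0.1, 6.6]
width: 30.6
gripper_force: 58.9
```

>>> play_rows(targets=[[1,0,0,-4,0],[1,0,0,-8,0],[1,0,0,-12,0],[1,-4,0,-12,0],[1,-8,0,-12,0],[1,-12,0,-12,0],[1,-16,0,-12,0],[1,-20,0,-12,0],[1,-24,0,-12,0],[1,-28,0,-12,0]])

```text
clock: 4.1
eef_pos: [531.3, -88.5, 171.9]
tool_rot: [3.141, 0.0, 1.571]
force: [1.2, 0.2, -0.5]
width: 30.4
gripper_force: 59.6
```

>>> play_rows(targets=[[1,-3,0.1,0,0],[1,-6,0.2,0,0],[1,-9,0.3,0,0],[1,-11,0.4,0,0],[1,-11.7,0.4,0,0],[1,-11.7,0.4,0,0],[1,-11.7,0.4,0,0],[1,-11.7,0.4,0,0]])

```text
clock: 4.9
eef_pos: [535.7, -202.0, 171.4]
tool_rot: [-3.142, -0.001, 1.573]
force: [-0.1, -0.1, -0.1]
width: 30.6
gripper_force: 59.6
```

```bash
python3 - <<'E'
from h import *
np.set_printoptions(precision=2,suppress=True)
s=ctrl.read_state();print(s['eef_pos'],s['tool_rot'],s['force'],s['clock'])
im,d=ctrl.get_image('wrist');P=cloud('wrist',d)
cv2.imwrite('pics/w2.png',cv2.cvtColor(im,cv2.COLOR_RGB2BGR))
a=-.044;c,s_=np.cos(a),np.sin(a)
q=P[(abs(P[...,2]-100)<5)&(P[...,0]>480)&(P[...,0]<620)&(P[...,1]<-100)&(P[...,1]>-320)]
u=q[:,0]*c+q[:,1]*s_;v=-q[:,0]*s_+q[:,1]*c
print(len(q),np.median(q[:,2]))
for lo in range(-280,-90,20):
    k=u[(v>lo)&(v<lo+20)]
    if len(k)>20: print('v',lo,len(k),np.percentile(k,[1,50,99]))
ims=[]
for n in ['scene','side']:
    im,d=ctrl.get_image(n);P=cloud(n,d);x,y,z=[P[...,i] for i in range(3)]
    m=(np.hypot(x-536,y+204)<30)&(z>115)&(z<145)&(im.min(-1)>130);q=P[m];print(n,m.sum(),np.percentile(q,[3,50,97],axis=0) if len(q) else '')
    ims.append(im)
o=np.hstack([ims[0][130:384,220:450],ims[1][40:294,60:290]])
cv2.imwrite('pics/o.png',cv2.cvtColor(cv2.resize(o,None,fx=1.7,fy=1.7),cv2.COLOR_RGB2BGR))
E
```

```text
[ 535.72 -201.97  171.36] [-3.14 -0.    1.57] [-0.11 -0.1  -0.08] 4.9
18508 99.83733977196115
v -280 688 [522.35 549.   623.06]
v -260 1169 [522.51 550.03 579.48]
v -240 64 [523.78 567.16 571.6 ]
v -200 265 [522.5  563.19 571.5 ]
v -180 1847 [522.36 547.21 571.25]
v -160 2288 [522.75 546.92 571.41]
v -140 2426 [522.6  547.17 571.81]
v -120 3779 [523.12 560.38 623.66]
v -100 4739 [523.38 570.74 623.48]
scene 6 [[ 522.62 -215.67  136.25]
 [ 526.09 -212.52  137.3 ]
 [ 537.91 -210.52  138.63]]
side 29 [[ 531.61 -197.42  137.05]
 [ 544.57 -187.65  140.39]
 [ 551.28 -183.57  144.6 ]]
```

View pics/o.png

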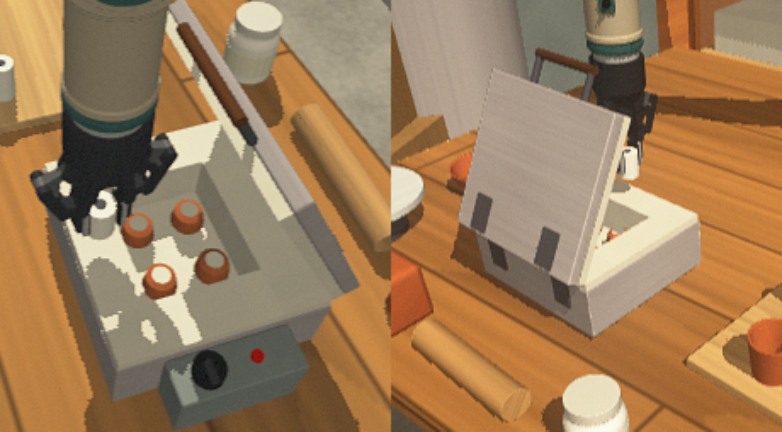

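View pics/w2.png

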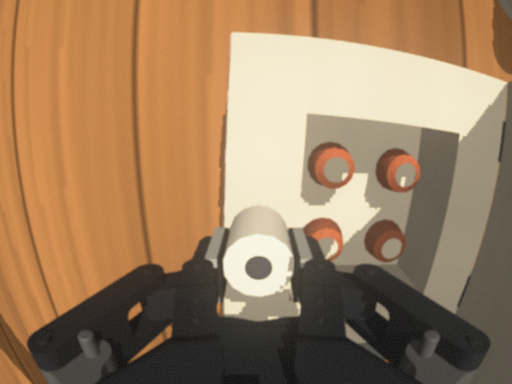

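The prop hangs upright in the grip over the front rim at (258,262) in the wrist view, and the lid and handle are clear of the arm. The rim middle is at about x=538, so I'll shift slightly and lower.

>>> play_rows(targets=[[1,-0.3,0.2,0.7,0],[1,-0.3,0.2,1.5,0],[1,-0.3,0.2,2.3,0],[1,-0.3,0.2,2.8,0],[1,-0.3,0.2,3.2,0],[1,-0.3,0.2,3.4,0],[1,-0.3,0.2,3.5,0],[1,-0.3,0.2,3.5,0]])

```text
clock: 5.85
eef_pos: [537.6, -207.0, 136.3]
tool_rot: [3.141, -0.0, 1.571]
force: [0.1, 0.1, -1.2]
width: 30.5
gripper_force: 59.6
```

>>> play_rows(targets=[[1,0,0,0.1,0],[1,0,0,0.1,0],[1,0,0,0.1,0]])

```text
clock: 6.15
eef_pos: [537.6, -207.0, 135.4]
tool_rot: [3.141, 0.0, 1.571]
force: [0.2, -0.2, -1.5]
width: 30.8
gripper_force: 59.6
```

>>> play_rows(targets=[[1,0.2,0,0,0],[1,0.2,0,0.05,0],[1,0.2,0,0.1,0],[1,0.2,0,0.1,0],[1,0.2,0,0.1,0]])

```text
clock: 6.65
eef_pos: [537.6, -204.6, 134.8]
tool_rot: [3.141, -0.0, 1.571]
force: [-1.3, 1.8, 5.4]
width: 30.1
gripper_force: 60.0
```

Contact (5 N). Releasing.

>>> play_rows(targets=[[0.6,0,0,0,0],[0.55,0,0,0,0],[0.5,0,0,0,0],[0.4,0,0,0,0],[0.4,0,0,0,0],[0.4,0,0,-0.3,0],[0.4,0,0,-1,0],[0.4,0,0,-3,0],[0.4,0,0,-6,0],[0.4,0,0,-6,0]])

```text
clock: 7.65
eef_pos: [540.1, -205.9, 198.5]
tool_rot: [3.134, 0.003, 1.571]
force: [1.0, -0.5, 0.2]
width: 51.0
gripper_force: 0.0
```

```bash
python3 - <<'E'
from h import *
np.set_printoptions(precision=2,suppress=True)
im,d=ctrl.get_image('wrist');P=cloud('wrist',d);x,y,z=[P[...,i] for i in range(3)]
m=(np.hypot(x-538,y+205)<28)&(abs(z-140)<4)
print('prop',m.sum(),np.median(z[m]),cv2.minEnclosingCircle(P[m][:,:2].astype(np.float32)))
a=-.044;c,s_=np.cos(a),np.sin(a);q=P[abs(z-100)<4];q=q[(q[:,0]<700)&(q[:,0]>480)]
u=q[:,0]*c+q[:,1]*s_;v=-q[:,0]*s_+q[:,1]*c
k=u[abs(v+155)<15];print(np.percentile(k[k<600],[1,99]));
k=v[abs(u-546)<20];print('v',np.percentile(k,[1,99]))
n='scene';im2,d=ctrl.get_image(n);P=cloud(n,d);x,y,z=[P[...,i] for i in range(3)]
m=(im2.max(-1)<75)&(z>230)&(z<380)&(x>560)&(x<720)&(y<-130)&(y>-290)
m=(z>325)&(z<352)&(x>585)&(x<650)&(y<-130)&(y>-290);q=P[m]
for lo in range(-280,-130,15):
    k=q[(q[:,1]>lo)&(q[:,1]<lo+15)]
    if len(k): print(lo,len(k),k.min(0)[[0,2]],k.max(0)[[0,2]],np.median(k,0))
cv2.imwrite('pics/p.png',cv2.cvtColor(np.hstack([im[:,130:390],cv2.resize(im2[120:312,240:432],(384,384))]),cv2.COLOR_RGB2BGR))
E
```

```text
prop 1821 138.14064119122156 ((537.085693359375, -202.68190002441406), 16.010929107666016)
[521.11 570.34]
v [-293.96  -61.82]
-265 128 [611.05 325.58] [627.34 341.6 ] [ 616.47 -259.83  337.37]
-250 91 [610.95 332.64] [623.55 341.19] [ 615.07 -242.2   338.99]
-235 85 [612.13 331.62] [623.85 341.61] [ 616.05 -227.35  339.06]
-220 84 [612.62 332.02] [624.76 341.83] [ 616.73 -211.93  339.06]
-205 74 [613.77 330.52] [624.65 342.03] [ 617.38 -197.22  339.04]
-190 75 [614.49 332.43] [626.28 341.41] [ 618.03 -182.68  338.98]
-175 71 [615.27 332.48] [626.72 341.22] [ 618.92 -167.81  339.05]
-160 33 [616.52 332.95] [626.41 341.03] [ 619.43 -155.81  339.29]
```

View pics/p.png

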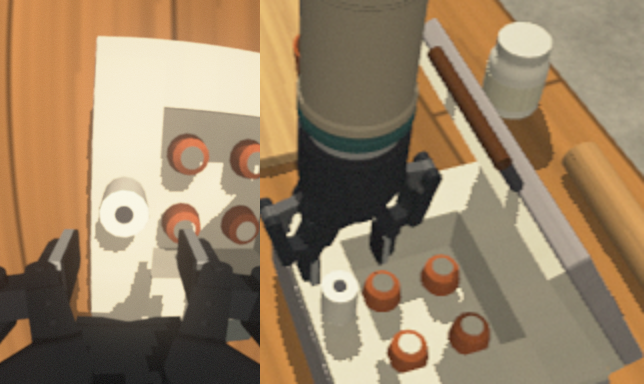

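The prop stands upright on the middle of the rim: top at z≈138, (537,-203), against rim middle (538,-204). In the wrist crop it's at (123,213). Next is the handle, at about (620,-206,335) with lid angle 1.07.

>>> play_rows(targets=[[0.4,0,0,-4,0],[0.4,0,0,-8,0],[0.4,0,0,-12,0],[0.4,0,0,-16,0],[0.4,0,0,-20.5,0],[0.4,0,0,-20.5,2.5],[0.4,-0.1,3,-20.5,2.5],[0.4,-0.2,6,-20.5,2.5],[0.4,-0.2,8.2,-20.5,2.5],[0.4,-0.2,8.2,-20.5,2.5]])

```text
clock: 8.75
eef_pos: [621.4, -205.8, 396.7]
tool_rot: [-3.14, -0.002, 1.529]
force: [0.5, -1.3, -0.2]
width: 51.2
gripper_force: 0.0
```

>>> play_rows(targets=[[0.4,0,0,0,0],[0.4,0,0,0,0],[0.4,0,0,0,0]])

```text
clock: 9.05
eef_pos: [618.6, -207.3, 399.5]
tool_rot: [-3.141, 0.0, 1.526]
force: [0.9, -0.8, -0.1]
width: 50.8
gripper_force: 0.0
```

```bash
python3 - <<'E'
from h import *
np.set_printoptions(precision=2,suppress=True)
s=ctrl.read_state();print(s['eef_pos'],s['tool_rot'],s['force'],s['clock'])
im,d=ctrl.get_image('wrist');P=cloud('wrist',d);x,y,z=[P[...,i] for i in range(3)]
cv2.imwrite('pics/w3.png',cv2.cvtColor(im,cv2.COLOR_RGB2BGR))
m=(abs(z-338)<8)&(abs(x-620)<30)&(y>-290)&(y<-130);q=P[m]
for lo in range(-280,-130,15):
    k=q[(q[:,1]>lo)&(q[:,1]<lo+15)]
    if len(k): print(lo,len(k),k.min(0)[[0,2]],k.max(0)[[0,2]],np.median(k,0))
E
```

```text
[ 618.64 -207.29  399.5 ] [-3.14  0.    1.53] [ 0.89 -0.79 -0.06] 9.05
-265 286 [613.37 330.  ] [627.51 342.42] [ 619.57 -256.74  340.16]
-250 322 [614.08 335.73] [626.39 342.58] [ 619.98 -242.29  340.42]
-235 360 [614.8  335.69] [626.77 342.88] [ 620.78 -227.43  340.26]
-220 406 [615.58 335.14] [627.93 343.3 ] [ 621.67 -212.38  340.34]
-205 431 [616.35 335.58] [628.39 343.17] [ 622.29 -197.39  340.35]
-190 457 [617.07 335.35] [629.55 343.14] [ 623.17 -182.39  340.38]
-175 499 [617.79 330.09] [632.22 342.53] [ 623.94 -167.43  340.26]
-160 248 [618.5  330.28] [632.96 342.57] [ 624.73 -156.83  339.69]
```

View pics/w3.png

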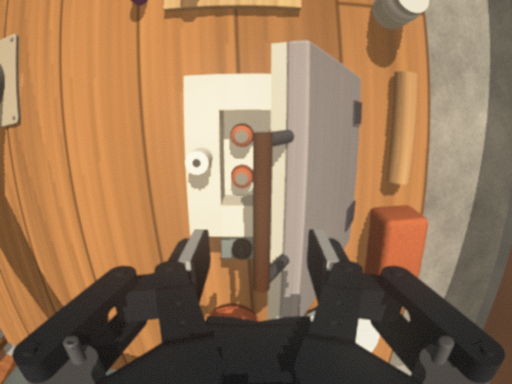

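The bar runs in the wrist view from (262,135) to (262,290), between the open fingers and midway between its arms. Its centre is at about (621,-207,336). Descending with half-open fingers.

>>> play_rows(targets=[[0.6,0,0.2,0,0],[0.6,0,0.2,1,0],[0.6,0,0.2,2.5,0],[0.6,0,0.2,4,0],[0.6,0,0.2,5,0],[0.6,0,0.2,5.3,0],[0.6,0,0.2,5.3,0],[0.6,0,0.2,5.3,0]])

```text
clock: 9.9
eef_pos: [621.8, -207.2, 346.9]
tool_rot: [3.141, 0.0, 1.527]
force: [-0.9, -0.5, -0.1]
width: 34.1
gripper_force: 0.0
```

>>> play_rows(targets=[[0.8,0,0,0,0],[0.9,0,0,0,0],[1,0,0,0,0],[1,0,0,0,0],[1,0,0,0,0],[1,0,0,0,0]])

```text
clock: 10.5
eef_pos: [621.3, -207.1, 347.2]
tool_rot: [3.141, 0.0, 1.527]
force: [-3.1, 1.1, 6.1]
width: 9.7
gripper_force: 58.6
```

```bash
python3 - <<'E'
import numpy as np
p=lambda t:np.array([-260*np.cos(t)+15*np.sin(t),-(260*np.sin(t)+15*np.cos(t))])/10
t=1.068
for n,dt in [(10,.02),(10,.025),(10,.025)]:
    print(t,[[1,0,*np.round(p(t-dt*(i+1))-p(t),2).tolist(),0] for i in range(n)]);t-=dt*n
print(t,[(round(a,3),np.round(p(a)-p(t),2).tolist()) for a in np.arange(t,.18,-.01)])
E
```

```text
1.068 [[1, 0, -0.47, 0.23, 0], [1, 0, -0.93, 0.47, 0], [1, 0, -1.39, 0.71, 0], [1, 0, -1.84, 0.97, 0], [1, 0, -2.29, 1.24, 0], [1, 0, -2.73, 1.51, 0], [1, 0, -3.17, 1.79, 0], [1, 0, -3.6, 2.09, 0], [1, 0, -4.03, 2.39, 0], [1, 0, -4.45, 2.7, 0]]
0.8680000000000001 [[1, 0, -0.52, 0.4, 0], [1, 0, -1.02, 0.81, 0], [1, 0, -1.52, 1.23, 0], [1, 0, -2.0, 1.67, 0], [1, 0, -2.47, 2.11, 0], [1, 0, -2.93, 2.57, 0], [1, 0, -3.38, 3.04, 0], [1, 0, -3.82, 3.53, 0], [1, 0, -4.25, 4.02, 0], [1, 0, -4.66, 4.52, 0]]
0.6180000000000001 [[1, 0, -0.4, 0.51, 0], [1, 0, -0.79, 1.04, 0], [1, 0, -1.16, 1.57, 0], [1, 0, -1.52, 2.11, 0], [1, 0, -1.87, 2.66, 0], [1, 0, -2.21, 3.22, 0], [1, 0, -2.53, 3.79, 0], [1, 0, -2.83, 4.36, 0], [1, 0, -3.12, 4.94, 0], [1, 0, -3.4, 5.53, 0]]
0.3680000000000001 [(np.float64(0.368), [0.0, 0.0]), (np.float64(0.358), [-0.11, 0.24]), (np.float64(0.348), [-0.21, 0.48]), (np.float64(0.338), [-0.31, 0.72]), (np.float64(0.328), [-0.41, 0.96]), (np.float64(0.318), [-0.51, 1.2]), (np.float64(0.308), [-0.6, 1.44]), (np.float64(0.298), [-0.69, 1.69]), (np.float64(0.288), [-0.78, 1.93]), (np.float64(0.278), [-0.87, 2.18]), (np.float64(0.268), [-0.96, 2.42]), (np.float64(0.258), [-1.04, 2.67]), (np.float64(0.248), [-1.12, 2.92]), (np.float64(0.238), [-1.19, 3.17]), (np.float64(0.228), [-1.27, 3.42]), (np.float64(0.218), [-1.34, 3.67]), (np.float64(0.208), [-1.41, 3.92]), (np.float64(0.198), [-1.48, 4.17]), (np.float64(0.188), [-1.54, 4.42])]
```

>>> play_rows(targets=[[1,0,-0.47,0.23,0],[1,0,-0.93,0.47,0],[1,0,-1.39,0.71,0],[1,0,-1.84,0.97,0],[1,0,-2.29,1.24,0],[1,0,-2.73,1.51,0],[1,0,-3.17,1.79,0],[1,0,-3.6,2.09,0],[1,0,-4.03,2.39,0],[1,0,-4.45,2.7,0]])

```text
clock: 11.5
eef_pos: [579.0, -205.0, 321.3]
tool_rot: [3.135, 0.0, 1.527]
force: [-0.2, 1.8, 9.1]
width: 9.6
gripper_force: 60.1
```

>>> play_rows(targets=[[1,0,0,0,0],[1,0,0,0,0]])

```text
clock: 11.7
eef_pos: [578.3, -205.0, 320.8]
tool_rot: [3.137, 0.0, 1.527]
force: [-1.7, 0.3, 6.9]
width: 9.9
gripper_force: 59.9
```

>>> play_rows(targets=[[1,0,-0.52,0.4,0],[1,0,-1.02,0.81,0],[1,0,-1.52,1.23,0],[1,0,-2.0,1.67,0],[1,0,-2.47,2.11,0],[1,0,-2.93,2.57,0],[1,0,-3.38,3.04,0],[1,0,-3.82,3.53,0],[1,0,-4.25,4.02,0],[1,0,-4.66,4.52,0]])

```text
clock: 12.7
eef_pos: [531.1, -202.8, 274.3]
tool_rot: [3.139, -0.0, 1.527]
force: [0.1, 1.2, 6.1]
width: 9.7
gripper_force: 62.2
```

>>> play_rows(targets=[[1,0,-0.4,0.51,0],[1,0,-0.79,1.04,0],[1,0,-1.16,1.57,0],[1,0,-1.52,2.11,0],[1,0,-1.87,2.66,0],[1,0,-2.21,3.22,0],[1,0,-2.53,3.79,0],[1,0,-2.83,4.36,0],[1,0,-3.12,4.94,0],[1,0,-3.4,5.53,0]])

```text
clock: 13.7
eef_pos: [496.4, -201.1, 218.3]
tool_rot: [-3.142, -0.0, 1.528]
force: [3.4, 4.3, 1.3]
width: 9.7
gripper_force: 62.7
```

>>> play_rows(targets=[[1,0,0,0,0],[1,0,0,0,0]])

```text
clock: 13.9
eef_pos: [495.9, -201.1, 217.4]
tool_rot: [-3.14, -0.001, 1.528]
force: [4.4, 3.6, -4.7]
width: 9.7
gripper_force: 62.0
```

```bash
python3 - <<'E'
from h import *
np.set_printoptions(precision=3,suppress=True)
s=ctrl.read_state();print(s['eef_pos'],s['force'])
for n in ['scene','side']:
    im,d=ctrl.get_image(n);P=cloud(n,d);x,y,z=[P[...,i] for i in range(3)]
    # lid top face plane
    best=None;m=(x>560)&(x<735)&(y<-110)&(y>-310)&(z>125)&(z<235)&(im.min(-1)>60)
    q=P[m];
    for _ in range(3):
        A=np.c_[q[:,:2],np.ones(len(q))];c=np.linalg.lstsq(A,q[:,2],rcond=None)[0];r=abs(A@c-q[:,2]);q=q[r<max(2,np.median(r)*2)]
    print(n,len(q),c,'theta',np.arctan(np.hypot(c[0],c[1])))
E
```

```text
[ 495.915 -201.135  217.412] [ 4.389  3.634 -4.739]
scene 7581 [ -0.388   0.017 419.241] theta 0.370430105491451
side 3567 [ -0.387   0.02  419.719] theta 0.36959388105750424
```

>>> play_rows(targets=[[1,0,-0.21,0.48,0],[1,0,-0.41,0.96,0],[1,0,-0.6,1.44,0],[1,0,-0.78,1.93,0],[1,0,-0.87,2.18,0],[1,0,-0.96,2.42,0],[1,0,-1.04,2.67,0],[1,0,-1.12,2.92,0],[1,0,-1.12,2.92,0]])

```text
clock: 14.9
eef_pos: [485.1, -200.7, 188.8]
tool_rot: [-3.141, -0.001, 1.527]
force: [4.1, 3.7, -1.9]
width: 9.8
gripper_force: 63.3
```

>>> play_rows(targets=[[1,0,-0.02,0.06,0],[1,0,-0.03,0.12,0],[1,0,-0.05,0.18,0],[1,0,-0.07,0.25,0],[1,0,-0.07,0.25,0],[1,0,-0.07,0.25,0]])

```text
clock: 15.5
eef_pos: [484.4, -200.7, 186.7]
tool_rot: [-3.141, -0.001, 1.527]
force: [2.8, 4.0, 2.1]
width: 9.9
gripper_force: 63.6
```

>>> play_rows(targets=[[1,0,-0.01,0.06,0],[1,0,-0.03,0.12,0],[1,0,-0.05,0.18,0],[1,0,-0.07,0.25,0],[1,0,-0.07,0.25,0]])

```text
clock: 16.0
eef_pos: [483.7, -200.7, 184.2]
tool_rot: [-3.141, -0.0, 1.527]
force: [2.3, 5.1, 2.1]
width: 10.1
gripper_force: 63.6
```

>>> play_rows(targets=[[1,0,-0.01,0.05,0],[1,0,-0.02,0.1,0],[1,0,-0.02,0.1,0],[1,0,-0.02,0.1,0]])

```text
clock: 16.4
eef_pos: [483.3, -200.7, 183.2]
tool_rot: [-3.141, -0.001, 1.527]
force: [2.4, 4.3, 2.1]
width: 9.5
gripper_force: 63.6
```

>>> play_rows(targets=[[1,0,-0.01,0.05,0],[1,0,-0.02,0.1,0],[1,0,-0.02,0.1,0],[1,0,-0.02,0.1,0]])

```text
clock: 16.8
eef_pos: [483.1, -200.7, 182.2]
tool_rot: [-3.141, -0.0, 1.527]
force: [1.7, 5.5, 2.6]
width: 9.8
gripper_force: 63.7
```

>>> play_rows(targets=[[1,0,-0.01,0.05,0],[1,0,-0.02,0.1,0],[1,0,-0.02,0.1,0],[1,0,-0.02,0.1,0]])

```text
clock: 17.2
eef_pos: [482.8, -200.6, 181.2]
tool_rot: [-3.141, -0.001, 1.527]
force: [0.8, 4.3, 2.3]
width: 9.8
gripper_force: 63.7
```

>>> play_rows(targets=[[1,0,-0.01,0.05,0],[1,0,-0.02,0.1,0],[1,0,-0.02,0.1,0],[1,0,-0.02,0.1,0]])

```text
clock: 17.6
eef_pos: [482.5, -200.6, 180.2]
tool_rot: [-3.141, -0.001, 1.527]
force: [1.8, 4.4, 2.5]
width: 9.8
gripper_force: 63.7
```

>>> play_rows(targets=[[1,0,-0.01,0.05,0],[1,0,-0.02,0.1,0],[1,0,-0.02,0.1,0],[1,0,-0.02,0.1,0]])

```text
clock: 18.0
eef_pos: [482.2, -200.6, 179.2]
tool_rot: [-3.14, -0.001, 1.527]
force: [0.8, 5.3, 2.1]
width: 9.4
gripper_force: 63.7
```

```bash
python3 - <<'E'
from h import *
np.set_printoptions(precision=3,suppress=True)
ims=[]
for n in ['scene','side']:
    im,d=ctrl.get_image(n);P=cloud(n,d);x,y,z=[P[...,i] for i in range(3)];ims.append(im)
    q=P[(x>560)&(x<720)&(y<-110)&(y>-310)&(z>115)&(z<200)&(im.min(-1)>60)]
    for _ in range(3):
        A=np.c_[q[:,:2],np.ones(len(q))];c=np.linalg.lstsq(A,q[:,2],rcond=None)[0];r=abs(A@c-q[:,2]);q=q[r<max(2,np.median(r)*2)]
    print(n,len(q),c,'theta',np.arctan(np.hypot(c[0],c[1])))
    if n=='scene':
        m=(np.hypot(x-537,y+203)<22)&(z>103)&(z<150);print(m.sum(),np.percentile(P[m],[3,50,97],axis=0))
o=np.hstack([cv2.resize(ims[0][180:360,230:430],(600,540))])
cv2.imwrite('pics/q.png',cv2.cvtColor(o,cv2.COLOR_RGB2BGR))
E
```

```text
scene 7687 [ -0.22    0.009 293.035] theta 0.21637761890367344
32 [[ 516.795 -212.288  105.876]
 [ 521.068 -206.114  116.376]
 [ 524.108 -196.574  149.347]]
side 2933 [ -0.218   0.012 293.095] theta 0.21516999052392316
```

View pics/q.png

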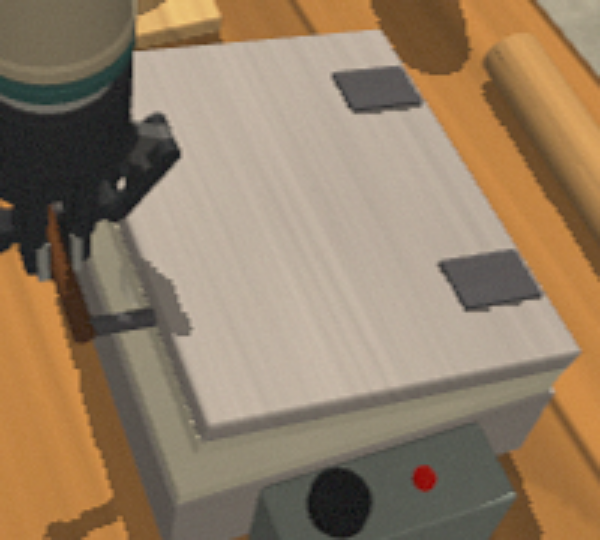

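The lid is at about 0.216 rad, just about touching. In the crop the bar is held at (65,270), and the gripper hides the prop. I'll keep feeling down in small steps.

>>> play_rows(targets=[[1,0,-0.01,0.05,0],[1,0,-0.02,0.1,0],[1,0,-0.02,0.1,0],[1,0,-0.02,0.1,0]])

```text
clock: 18.5
eef_pos: [482.1, -200.6, 178.5]
tool_rot: [-3.141, -0.001, 1.527]
force: [1.1, 5.2, 4.9]
width: 9.6
gripper_force: 64.0
```

>>> play_rows(targets=[[1,0,-0.01,0.05,0],[1,0,-0.02,0.1,0],[1,0,-0.02,0.1,0],[1,0,-0.02,0.1,0]])

```text
clock: 18.9
eef_pos: [482.0, -200.6, 178.2]
tool_rot: [-3.141, -0.0, 1.527]
force: [-0.3, 4.9, 9.4]
width: 10.0
gripper_force: 64.8
```

>>> play_rows(targets=[[1,0,0,0.05,0],[1,0,0,0.08,0],[1,0,0,0.08,0],[1,0,0,0.08,0]])

```text
clock: 19.3
eef_pos: [481.9, -200.6, 178.0]
tool_rot: [-3.141, -0.0, 1.527]
force: [-2.0, 6.2, 16.7]
width: 9.4
gripper_force: 65.3
```

>>> play_rows(targets=[[0.75,0,0,0,0],[0.68,0,0,0,0],[0.65,0,0,0,0],[0.65,0,0,0,0],[0.65,0,0,0,0],[0.65,0,0,0,0]])

```text
clock: 19.9
eef_pos: [482.4, -201.2, 176.6]
tool_rot: [-3.141, 0.0, 1.527]
force: [-1.2, 0.4, 0.7]
width: 30.0
gripper_force: 0.0
```

>>> play_rows(targets=[[0.65,0,0,-0.5,0],[0.65,0,0,-1.5,0],[0.65,0,0,-3,0],[0.65,0,0,-6,0],[0.65,0,0,-10,0],[0.65,0,-4,-14,0],[0.65,0,-4,-16,0],[0.65,0,-4,-16,0]])

```text
clock: 20.7
eef_pos: [443.4, -200.2, 341.3]
tool_rot: [3.134, 0.003, 1.526]
force: [1.1, 0.4, 0.2]
width: 29.6
gripper_force: 0.0
```

```bash
python3 - <<'E'
from h import *
np.set_printoptions(precision=3,suppress=True)
print(ctrl.read_state()['eef_pos'],ctrl.read_state()['force'])
ims=[]
for n in ['scene','side','wrist']:
    im,d=ctrl.get_image(n);P=cloud(n,d);x,y,z=[P[...,i] for i in range(3)];ims.append(im)
    if n=='wrist':continue
    q=P[(x>560)&(x<720)&(y<-110)&(y>-310)&(z>115)&(z<200)&(im.min(-1)>60)]
    for _ in range(3):
        A=np.c_[q[:,:2],np.ones(len(q))];c=np.linalg.lstsq(A,q[:,2],rcond=None)[0];r=abs(A@c-q[:,2]);q=q[r<max(2,np.median(r)*2)]
    print(n,len(q),c,'theta',np.arctan(np.hypot(c[0],c[1])))
    m=(np.hypot(x-537,y+203)<24)&(z>103)&(z<140);print(m.sum(),np.percentile(P[m],[3,50,97],axis=0) if m.any() else '')
o=np.hstack([cv2.resize(ims[0][180:360,220:420],(427,384)),cv2.resize(ims[2],None,fx=.7,fy=.7)[:0].reshape(0,358,3) if 0 else cv2.resize(ims[2],(373,384))])
cv2.imwrite('pics/r.png',cv2.cvtColor(o,cv2.COLOR_RGB2BGR))
E
```

```text
[ 443.363 -200.156  341.322] [1.073 0.428 0.228]
scene 7752 [ -0.216   0.009 290.303] theta 0.21288743968231638
23 [[ 520.36  -212.112  104.608]
 [ 520.922 -206.405  112.452]
 [ 523.426 -201.924  124.326]]
side 2926 [ -0.215   0.012 290.78 ] theta 0.21227603220318225
0
```

View pics/r.png

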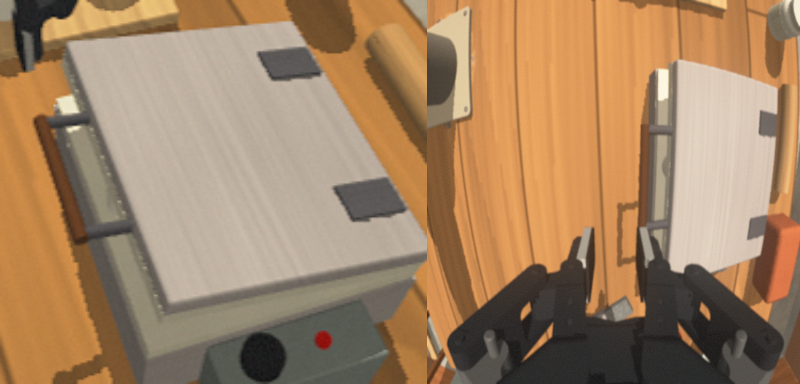

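The lid rests at 0.213 rad and the prop's front face is still at x≈521 over its visible height, as placed. I'll take one low look to confirm it's upright.

>>> play_rows(targets=[[0.65,-3,-2,0,0],[0.65,-6,-3,2,0],[0.65,-8,-3.5,6,0],[0.65,-8,-3.5,10,0],[0.65,-8,-3.5,14,0],[0.65,-8,-3.5,18,0],[0.65,-8,-3.5,18,0],[0.65,-8,-3.5,18,0]])

```text
clock: 21.65
eef_pos: [403.8, -277.3, 156.2]
tool_rot: [-3.139, -0.001, 1.527]
force: [0.1, -0.4, -0.0]
width: 29.7
gripper_force: 0.0
```

```bash
python3 - <<'E'
from h import *
im,d=ctrl.get_image('wrist');P=cloud('wrist',d);x,y,z=[P[...,i] for i in range(3)]
m=(np.hypot(x-537,y+203)<26)&(z>103)&(z<141)
for lo in range(103,141,6):
    k=P[m&(z>lo)&(z<lo+6)]
    if len(k): print(lo,len(k),k.min(0).round(1),k.max(0).round(1))
cv2.imwrite('pics/t.png',cv2.cvtColor(im,cv2.COLOR_RGB2BGR))
E
```

```text
103 2 [ 518.2 -193.9  103. ] [ 549.6 -181.2  103.5]
109 1 [ 536.7 -219.   113.7] [ 536.7 -219.   113.7]
115 15 [ 532.  -219.7  115.8] [ 540.4 -188.3  120.8]
121 64 [ 526.  -219.7  121.3] [ 538.9 -188.6  127. ]
127 231 [ 522.4 -219.   127.1] [ 537.3 -188.1  133. ]
133 276 [ 522.4 -218.   133. ] [ 532.7 -189.5  139. ]
139 97 [ 522.3 -213.8  139. ] [ 528.5 -191.9  141. ]
```

View pics/t.png

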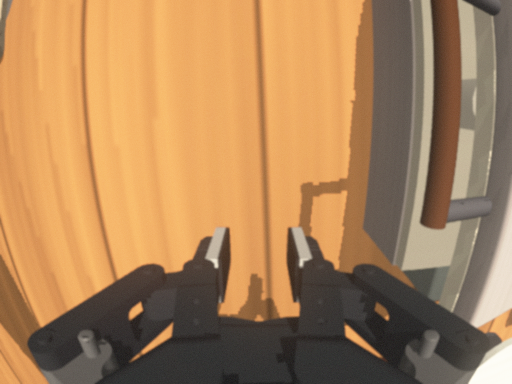

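The low view shows the prop as a pale cylinder behind the bar, at about (475,100). It is vertical: front face at x≈522 from z 127 to 141, y from -219.7 to -188, so it hasn't moved. Handing in.

```bash
python3 -c "
from cell import ctrl
print(ctrl.finish_job())"
```

```text
the job is handed in; nothing more can be done
None
```

The middle prop stands upright on the middle of the kiln's front rim, and the lid rests on it at about 0.21 rad. I lowered the lid slowly and pressed to about 17 N before letting go. The job was handed in at about 22 s of the 72 s allowed, with the arm touching nothing.

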